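# Set a sausage in the slicing guide

## Task

Lay the cured sausage in the V-groove of the wooden slicing guide with its end at least 65 mm short of the aluminium saddle, so that it lies clear of the round steel stop that sticks out of the saddle. Then slide it along the groove until its end has pushed in the little sprung pin and bears firmly on the stop, but gently: the saddle is set to the wanted slice length and only lightly clamped, and it must not be shifted. Let go and leave the sausage lying against the stop, with the other things undisturbed.

Things in the scene. Friction and masses are not known exactly. Their poses are not given: they have to be found in the camera images.
- sausage_mid (a point): Centre of the loose cured sausage, on its axis half-way along and half-way up: a firm straight rod, 36 mm in diameter and 160 mm long, cut square at both ends, 0.13 to 0.25 kg, lying to the right of the guide. x runs along the sausage; both ends are alike.
- guide: Wooden slicing guide, fixed: a block 250 mm long (x), 56 mm wide (y), with a 90-degree V-groove along its top. Origin under its centre, on the worktop (z = 0); x runs along the groove towards the stop, z up. Tops of the flanks 26.5 mm, bottom of the V 10 mm above the worktop. Open at the -x end. A thin blade slot crosses it 30 mm to +x of its centre.
- groove_line (a point): Point over the guide's centre, 35.5 mm above the worktop, where the axis of a sausage lying in the groove passes; axes as the guide's. The lying sausage stands clear of the flanks from 9 mm below its axis upwards, so fingertips reach that deep on either side.
- stop: Saddle that carries the stop: aluminium, 72 mm wide (y), 20 mm long, straddles the guide; black knob on top, 66 mm high. Origin on the worktop under its front face; axes as the guide's; set 85 to 105 mm beyond the guide's centre. Its clamp holds up to about 10 N along the groove, then slips to +x (2 mm spoils it); 5 to 8 N on the stop is firm. Sliding friction in the groove adds to the push.
- spindle_axis (a point): Point on the saddle's front face, on the groove line. From here a spindle with the stop sticks out towards -x: an upright steel disc 28 mm across, rigid. Its face is anywhere from 10 to 38 mm ahead of this point; this length is not measured: find it by feel. A pin 8 mm thick stands 3 mm proud of the disc's middle; a weak spring (0.4 to 0.7 N) lets it be pushed in flush.
- garlic: Garlic bulb, 55 mm across and high. Leave alone. Origin under its centre.
- salt_shaker: Salt shaker, 44 mm across, 90 mm high. Leave alone. Origin under its centre.
- honey_jar: Squat glass jar with screw lid, 66 mm across, 84 mm high. Leave alone. Origin under its centre.
- mug: Spotted mug, 78 mm wide, 114 mm over its handle, 93 mm high. Leave alone. Origin at its underside.
- pepper_mill: Turned wooden pepper mill, 58 mm across, 170 mm high. Leave alone. Origin under its centre.
- peeler: Vegetable peeler lying flat, 170 x 25 x 18 mm. Leave alone. Origin under its centre.

How it is judged:
By the outcome, as a careful person would: the job done as asked, in the order asked, and still so for the second after the job is handed in, with the robot touching nothing.
It also fails if it takes over 64 s, if anything falls off the work surface, if the arm or the gripper's body presses on something with over 40 N, if the wrist force passes 120 N, or if a joint passes its speed limit or range.

## Robot

A 6-joint arm with a two-finger parallel gripper is mounted at the origin on a cart in front of the work surface, level with it; the furniture and walls round the work are solid. World frame = base frame: x ahead of the robot, y to its left, z up, the work surface at z = 0. Lengths are in mm, angles in rad, forces in N, time in s.
With the tool pointing down it reaches from about 300 to 775 mm from the base axis. Payload 14.6 kg.
Tool frame: the origin (TCP) lies at the very end of the fingers, on their centre line; the grasp point (between the pads) lies 19 mm behind it (manip.grip_point_offset is the distance from the TCP to the grasp point, in mm); z points along the fingers, y is the line along which they close (so a half turn about z gives the same grasp; the last joint's range is limited). The gripper opens to 94 mm and grips with 3 to 60 N. Pads are 16 mm wide; open, the fingers measure 119 mm over their backs; the gripper's body (75 mm by 177 mm) begins 78 mm behind the grasp point.
Start: joints at [-1.267, 0.3, 1.521, -0, 1.321, -0.067], TCP at [199.291, -512.613, 179.146] pointing down, gripper open.
Joint ranges: [-3.03, 3.03], [-0.79, 2.21], [0.23, 2.52], [-1.04, 4.18], [0, 3.07], [-2.55, 2.55]. Speed limits (rad/s): [2.22, 2.22, 2.57, 3.14, 3.14, 3.14].

## Interface

Orientations are given as [roll, pitch, yaw] about the fixed x, y, z axes, in that order (R = Rz(yaw) Ry(pitch) Rx(roll)).
In Python, from cell import telemetry, eyes, manip gives the robot as it stands.
- The arm moves only by the tool play_rows, never from a script. Its arguments are lists of equal length, an entry for each row: "translation": the shift along the world's x, y, z in m, a list of three; "yaw": the turn about the world's z in rad. A call has 1 to 12 rows; each row is the pose to reach, as a shift and turn from the pose commanded when the call began; what a row does not reach only later rows make up. A row lasts 1/8 s, in which the tool goes at most 62.5 mm and 10.7 degrees, less where a joint would pass 70% of its speed; a pose out of reach is approached as far as the arm can. A call with a gripper value outside its range is refused whole. "hand" is the opening, from 0 (shut) to 1 (fully open), set as the call begins (left out, the last holds). The fingers move at their own pace and stop on an object; "force" is the grip in N (left out, the last holds). Time passes only in rows, so rows that repeat a pose let the fingers close. It gives the time, the measured TCP pose, the force, the opening and the grip force at its end, in the units of the state.
- telemetry.read_state(): the state, without advancing time (a new reading comes with each control period).
- eyes.camera(name): name is "scene" or "top" or "wrist"; returns a dict with "pixels" (400x640x3 uint8, red, green, blue), "fx", "fy", "cx", "cy" (pixels), "cam_to_world" (4x4, takes a point from camera to world coordinates); the wrist camera has in their place "T_tool_cam" (4x4, takes a point from camera to tool coordinates, whose origin is the TCP and whose axes are the flange's). Camera axes: x right, y up, looking along -z (the intrinsics and any distortion apply to the point x, -y, -z); pixel columns grow to the right and rows downward; lengths in mm; the calibration is good to about 2 mm. A picture is of the moment at which its call begins: read the wrist's pose just before it. There is no depth.
- manip.sign_off(): hands the job in; it is judged then, once.
The state is a dict: "clock": time; "joints": joint angles; "qd": joint speeds; "effort": joint torques, N m; "eef_pos": TCP position; "eef_rot": TCP orientation; "wrist_force": force on the tool from outside, world axes, zero at the start; "moment": the same for the moment, N m; "finger_gap": finger opening in mm; "finger_force": force on a finger pad.
Only numpy, scipy, OpenCV 4.12 (cv2) and the standard library are available. Lean on these libraries where they do the work, as an engineer would, in place of code of your own. Each camera call takes 0.05 s, during which the arm holds its last target. There are 200 camera calls.

## Working session

There is one attempt and no reset: what is moved stays moved. The work goes in short steps, Python scripts to look and compute and a tool call to move; the robot and the scene stay as the last step left them, time stands still between calls to the robot, and variables do not carry over. Pictures are saved under pics/ and viewed, at most 11 in all, crops included, and the job is handed in when it is done.

Besides the shell and the picture viewer there is one more tool, called after "Emit:" by a JSON object that holds its "api" and its "payload", one argument or row to a line. play_rows: Moves the arm, as the interface text tells. Its arguments: {"type":"object","properties":{"translation":{"type":"array","items":{"type":"array","items":{"type":"number"}}},"yaw":{"type":"array","items":{"type":"number"}},"hand":{"type":"number"},"force":{"type":"number"}},"required":["translation","yaw"]}

```bash
ls; mkdir -p pics; python3 - <<'E'
from cell import telemetry, eyes, manip
import cv2,pickle
s=telemetry.read_state();print(s)
for n in ("scene","top"):
    c=eyes.camera(n);cv2.imwrite(f"pics/{n}0.png",c["pixels"][:,:,::-1]);pickle.dump(c,open(f"{n}0.pkl","wb"))
    print(n,{k:v for k,v in c.items() if k!="pixels"})
E
```

```text
pics
{'clock': 0.0, 'joints': array([-1.26662010e+00,  3.00474071e-01,  1.52160630e+00, -1.09717079e-05,
        1.32070454e+00, -6.66031352e-02]), 'qd': array([-0.00046449, -0.00262   , -0.00149485,  0.00015532,  0.00020967,
        0.00090128]), 'effort': array([-4.15803597e-04, -5.31809592e+01, -3.52740884e+01,  7.08039198e-02,
        2.43794970e-02, -6.73856448e-05]), 'eef_pos': array([ 199.18876279, -512.33458426,  178.57405761]), 'eef_rot': array([-3.14040233e+00, -6.87457902e-05,  3.70782047e-01]), 'wrist_force': array([-0.43001763,  0.28856156,  0.76563255]), 'moment': array([ 0.0301357 ,  0.04193509, -0.0051908 ]), 'finger_force': 0.0, 'finger_gap': 94.04199109436843}
scene {'fx': 485.7153779806811, 'fy': 485.7153779806811, 'cx': 321.6990679639142, 'cy': 206.29002025817462, 'cam_to_world': array([[-6.05565520e-01,  4.57092811e-01, -6.51426561e-01,
        -4.73214307e+02],
       [-7.95549013e-01, -3.27349522e-01,  5.09847093e-01,
         7.34821550e+02],
       [ 1.98032674e-02,  8.26987577e-01,  5.61871318e-01,
         9.06295557e+02],
       [ 0.00000000e+00,  0.00000000e+00,  0.00000000e+00,
         1.00000000e+00]])}
top {'fx': 480.57609000758737, 'fy': 480.57609000758737, 'cx': 316.9641820175445, 'cy': 199.40849932978887, 'cam_to_world': array([[-2.57114629e-02,  9.80820768e-01, -1.93208546e-01,
         2.64248887e+02],
       [-9.99527754e-01, -2.84766130e-02, -1.15477954e-02,
        -6.58345091e+01],
       [-1.68282425e-02,  1.92820393e-01,  9.81089754e-01,
         1.43864394e+03],
       [ 0.00000000e+00,  0.00000000e+00,  0.00000000e+00,
         1.00000000e+00]])}
```

View pics/top0.png

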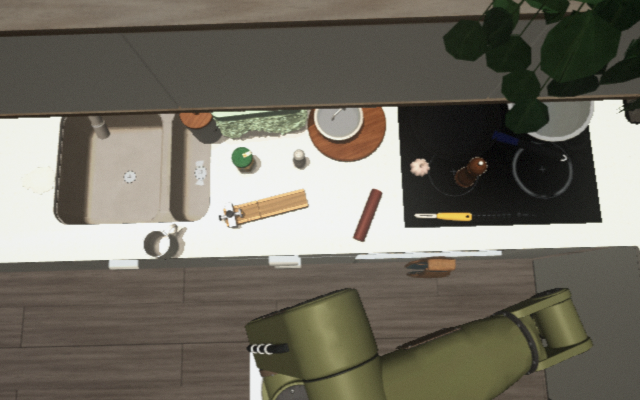

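View pics/scene0.png

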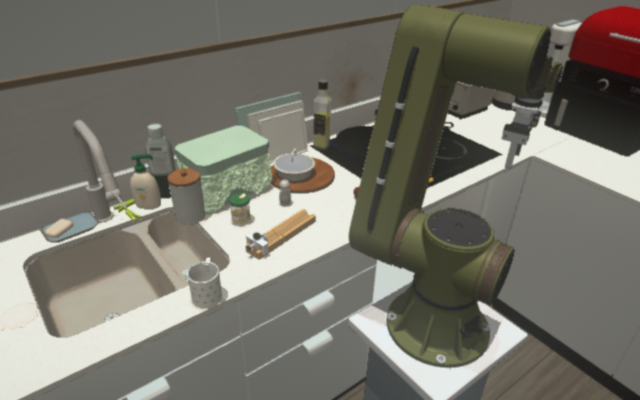

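The top view shows the guide from (308,198) to (222,220) with the saddle and knob near (231,214). The sausage runs from (375,190) to (360,240), the salt shaker is at (299,158) and the honey jar at (243,158). The scene view agrees, but the arm hides the sausage there.

```bash
cat > h.py <<'E'
import numpy as np,cv2,pickle
def ray(c,T,uv,z):
    d=np.array([(uv[0]-c["cx"])/c["fx"],-(uv[1]-c["cy"])/c["fy"],-1.]);d=T[:3,:3]@d
    return T[:3,3]+d*(z-T[2,3])/d[2]
def rect(m):
    n,l,st,ce=cv2.connectedComponentsWithStats(m.astype(np.uint8))
    i=1+np.argmax(st[1:,4]);p=cv2.findContours((l==i).astype(np.uint8),0,1)[0][0]
    return cv2.minAreaRect(p),st[i]
E
python3 - <<'E'
from h import *
c=pickle.load(open("top0.pkl","rb"));T=c["cam_to_world"];im=c["pixels"]
hsv=cv2.cvtColor(im,cv2.COLOR_RGB2HSV)
H,S,V=[hsv[:,:,i].astype(int) for i in range(3)]
R=np.zeros(H.shape,bool)
def roi(a,b,x,y):
    r=R.copy();r[y:b,x:a]=1;return r
for n,m,z in [("saus",roi(395,250,345,180)&(V<170)&(S>80),18),("guide",roi(315,232,215,185)&(S>70)&(V>80),26.5)]:
    r,st=rect(m);b=cv2.boxPoints(r);print(n,r,st)
    for p in b:print(p,ray(c,T,p,z).round(1))
    print("ctr",ray(c,T,r[0],z).round(1))
for n,p in [("knob",(231,214)),("salt",(299,158)),("honey",(243,158))]:print(n,ray(c,T,p,60).round())
cv2.imwrite("pics/crop.png",cv2.resize(im[140:250,200:400,::-1],None,fx=4,fy=4,interpolation=cv2.INTER_CUBIC))
E
```

```text
saus ((367.3878173828125, 214.45657348632812), (10.198084831237793, 52.55472946166992), 21.161258697509766) [354 189  27  52 528]
[353.14664 237.12128] [ 427.  -153.4   18. ]
[372.11856 188.11041] [ 574.  -216.6   18. ]
[381.629   191.79187] [ 561.8 -244.7   18. ]
[362.65707 240.80273] [ 415.3 -181.    18. ]
ctr [ 493.8 -198.6   18. ]
guide ((269.9706115722656, 206.38238525390625), (18.675243377685547, 73.00322723388672), 75.96376037597656) [ 233  189   75   36 1310]
[232.29413 206.1765 ] [529.1 204.9  26.5]
[303.11768 188.47063] [577.1  -8.4  26.5]
[307.6471  206.58827] [521.3 -20.8  26.5]
[236.82355 224.29414] [473.9 190.9  26.5]
ctr [525.2  91.9  26.5]
knob [500. 202.  60.]
salt [663.   1.  60.]
honey [668. 168.  60.]
```

View pics/crop.png

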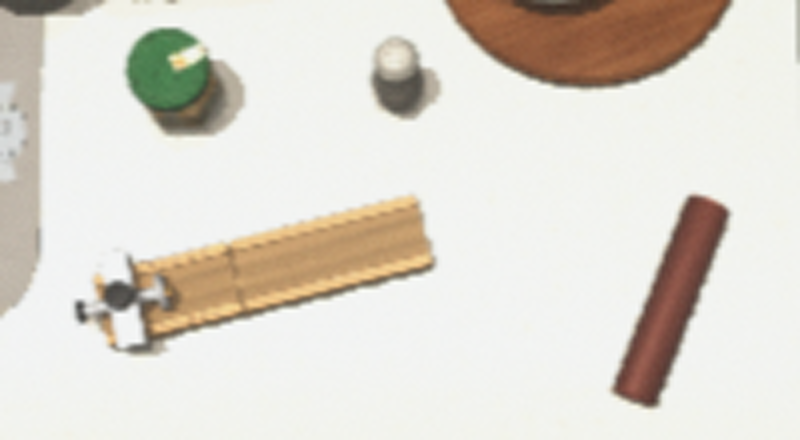

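The close crop matches: the sausage is about 160 mm long at -23°, the guide axis is at about 103°, and its open end is near (549,-15). I'll go above the sausage and take a look from there.

Emit:
{"api": "play_rows", "payload": {
  "translation": [
    [0.03,0.03,0.02],
    [0.06,0.063,0.04],
    [0.09,0.095,0.05],
    [0.12,0.127,0.06],
    [0.15,0.16,0.06],
    [0.18,0.19,0.06],
    [0.21,0.22,0.06],
    [0.24,0.255,0.06],
    [0.27,0.285,0.06],
    [0.295,0.313,0.06],
    [0.295,0.313,0.06],
    [0.295,0.313,0.06]
  ],
  "yaw": [-0.08,-0.16,-0.24,-0.32,-0.4,-0.48,-0.56,-0.64,-0.72,-0.78,-0.78,-0.78],
  "hand": 1,
  "force": 15
}}

```text
clock: 1.6
eef_pos: [493.9, -200.0, 238.9]
eef_rot: [3.141, 0.0, -0.408]
wrist_force: [-0.2, -0.1, -0.7]
finger_gap: 93.8
finger_force: 0.0
```

```bash
cat >> h.py <<'E'
from scipy.spatial.transform import Rotation as Ro
def wrist(name):
    from cell import telemetry,eyes
    s=telemetry.read_state();c=eyes.camera("wrist")
    T=np.eye(4);T[:3,:3]=Ro.from_euler("xyz",s["eef_rot"]).as_matrix();T[:3,3]=s["eef_pos"]
    c["T"]=T@c["T_tool_cam"];c["s"]=s
    pickle.dump(c,open(name+".pkl","wb"));cv2.imwrite(f"pics/{name}.png",c["pixels"][:,:,::-1]);return c
E
python3 - <<'E'
from h import *
c=wrist("w1");s=c["s"];print(s["clock"],s["eef_pos"],s["eef_rot"],s["joints"],s["wrist_force"]);print(c["T_tool_cam"].round(2),[k for k in c])
hsv=cv2.cvtColor(c["pixels"],cv2.COLOR_RGB2HSV).astype(int)
m=(hsv[:,:,1]>80)&(hsv[:,:,2]<190)&((hsv[:,:,0]<12)|(hsv[:,:,0]>168))
r,st=rect(m);print(r,st)
b=cv2.boxPoints(r)
for p in b:print(p,ray(c,c["T"],p,18).round(1))
print(ray(c,c["T"],r[0],22).round(1))
E
```

```text
1.6 [ 493.89741548 -199.95099305  238.92761037] [ 3.14145098e+00  4.97156603e-04 -4.08439049e-01] [-4.53326097e-01  2.22071413e-01  1.47998945e+00 -1.65245653e-04
  1.44002209e+00  1.52593083e+00] [-0.16518774 -0.13976832 -0.71768735]
[[-0.0000e+00  9.7000e-01  2.3000e-01  6.5890e+01]
 [ 1.0000e+00  0.0000e+00  0.0000e+00  1.0000e-02]
 [ 0.0000e+00  2.3000e-01 -9.7000e-01 -2.0527e+02]
 [ 0.0000e+00  0.0000e+00  0.0000e+00  1.0000e+00]] ['pixels', 'fx', 'fy', 'cx', 'cy', 'T_tool_cam', 'T', 's']
((317.0, 177.0), (104.0, 22.0), 90.0) [ 306  125   23  105 2287]
[306. 125.] [ 571.6 -212.3   18. ]
[328. 125.] [ 558.5 -242.5   18. ]
[328. 229.] [ 407.2 -178.4   18. ]
[306. 229.] [ 421.5 -145.4   18. ]
[ 493.6 -196.4   22. ]
```

View pics/w1.png

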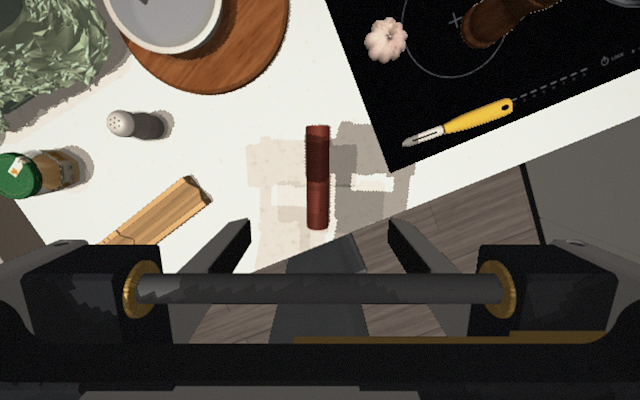

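The wrist view shows the sausage upright at (317,177), centred between the fingers and lined up with them. Descending now.

Emit:
{"api": "play_rows", "payload": {
  "translation": [
    [0,0.001,-0.04],
    [-0.001,0.002,-0.09],
    [-0.001,0.002,-0.14],
    [-0.001,0.002,-0.18],
    [-0.001,0.002,-0.21],
    [-0.001,0.002,-0.225],
    [-0.001,0.002,-0.2275],
    [-0.001,0.002,-0.2275]
  ],
  "yaw": [0,0,0,0,0,0,0,0]
}}

```text
clock: 2.65
eef_pos: [493.7, -198.1, 12.6]
eef_rot: [3.142, -0.001, -0.409]
wrist_force: [0.0, 0.5, -0.5]
finger_gap: 94.1
finger_force: 0.0
```

Emit:
{"api": "play_rows", "payload": {
  "translation": [
    [0,0,0],
    [0,0,0],
    [0,0,0],
    [0,0,0],
    [0,0,0],
    [0,0,0]
  ],
  "yaw": [0,0,0,0,0,0],
  "hand": 0.2,
  "force": 15
}}

```text
clock: 3.4
eef_pos: [493.3, -197.6, 11.6]
eef_rot: [-3.142, 0.0, -0.409]
wrist_force: [0.6, -0.2, -0.1]
finger_gap: 37.5
finger_force: 0.0
```

Emit:
{"api": "play_rows", "payload": {
  "translation": [
    [0,0,0],
    [0,0,0],
    [0,0,0]
  ],
  "yaw": [0,0,0],
  "force": 20
}}

```text
clock: 3.78
eef_pos: [493.3, -197.6, 11.7]
eef_rot: [3.142, 0.0, -0.409]
wrist_force: [0.9, 0.3, -0.4]
finger_gap: 19.0
finger_force: 0.0
```

Emit:
{"api": "play_rows", "payload": {
  "translation": [
    [0,0,0.03],
    [0,0,0.08],
    [0,0,0.13],
    [0,0,0.15],
    [0,0,0.15]
  ],
  "yaw": [0,0,0,0,0]
}}

```text
clock: 4.4
eef_pos: [493.8, -197.9, 162.8]
eef_rot: [3.142, -0.003, -0.409]
wrist_force: [-0.5, -0.2, -0.3]
finger_gap: 18.9
finger_force: 0.0
```

The fingers closed on nothing, so I'll look again.

```bash
python3 - <<'E'
from h import *
from cell import eyes
c=wrist("w2");t=eyes.camera("top");pickle.dump(t,open("top1.pkl","wb"));print(c["s"]["eef_pos"],c["s"]["finger_gap"])
a=c["pixels"];b=cv2.resize(t["pixels"][140:260,300:460],(533,400))
cv2.imwrite("pics/both.png",cv2.resize(np.hstack([a,b])[:,:,::-1],None,fx=.68,fy=.68))
E
```

```text
[ 493.79932915 -197.8621664   162.79787565] 18.88979810541037
```

View pics/both.png

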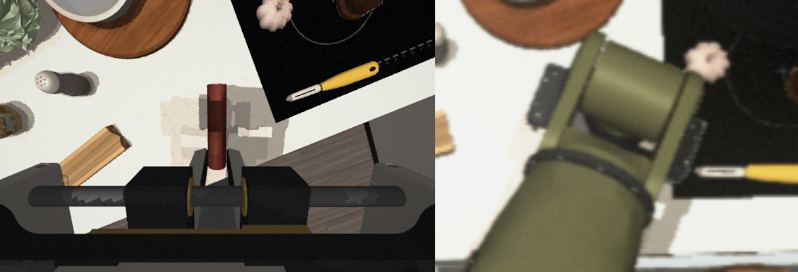

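The left panel shows the sausage still on the worktop ahead of the closed fingers, about (217,125) in the panel. I'll check whether it moved.

```bash
python3 - <<'E'
from h import *
for n in ("w1","w2"):
    c=pickle.load(open(n+".pkl","rb"));print(n,c["fx"],c["cx"],c["cy"],c["s"]["eef_pos"])
    hsv=cv2.cvtColor(c["pixels"],cv2.COLOR_RGB2HSV).astype(int)
    m=(hsv[:,:,1]>80)&(hsv[:,:,2]<190)&((hsv[:,:,0]<12)|(hsv[:,:,0]>168))
    r,st=rect(m);print(r,st)
    for z in (18,):
        for p in cv2.boxPoints(r):print(p,z,ray(c,c["T"],p,z).round(1))
c=pickle.load(open("w2.pkl","rb"))
cv2.imwrite("pics/w2c.png",cv2.resize(c["pixels"][100:320,220:420,::-1],None,fx=2.7,fy=2.7))
E
```

```text
w1 275.6919548739712 318.93627516839643 196.93140220002138 [ 493.89741548 -199.95099305  238.92761037]
((317.0, 177.0), (104.0, 22.0), 90.0) [ 306  125   23  105 2287]
[306. 125.] 18 [ 571.6 -212.3   18. ]
[328. 125.] 18 [ 558.5 -242.5   18. ]
[328. 229.] 18 [ 407.2 -178.4   18. ]
[306. 229.] 18 [ 421.5 -145.4   18. ]
w2 275.6919548739712 318.93627516839643 196.93140220002138 [ 493.79932915 -197.8621664   162.79787565]
((318.2031555175781, 185.99691772460938), (27.675580978393555, 126.10774230957031), 0.596809446811676) [ 304  123   29  127 3385]
[303.70935 248.90323] 18 [ 420.7 -143.4   18. ]
[305.0229  122.80234] 18 [ 571.7 -212.9   18. ]
[332.69696 123.09061] 18 [ 557.9 -243.9   18. ]
[331.38342 249.1915 ] 18 [ 405.3 -177.8   18. ]
```

View pics/w2c.png

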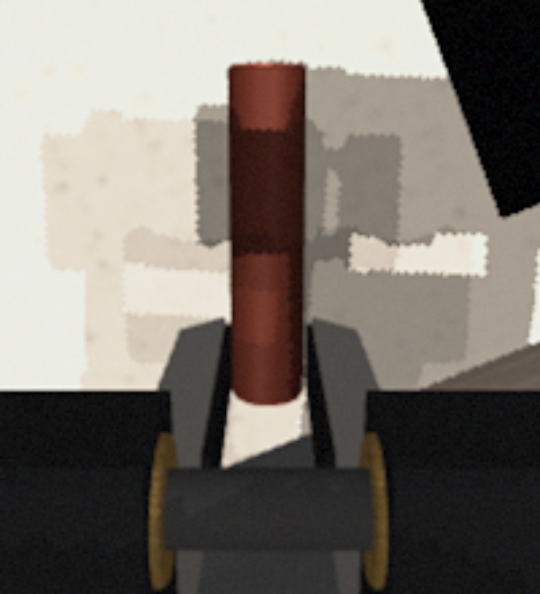

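```bash
python3 - <<'E'
from cell import manip,telemetry
print([ (k,getattr(manip,k)) for k in dir(manip) if not k.startswith('__')])
from h import *
c=pickle.load(open("w2.pkl","rb"));Ti=np.linalg.inv(c["T_tool_cam"])
for z in (0,-10,-20,-25,-30):
    for x in (8,-8):
        p=(Ti@[x,9.5+0,z,1])[:3];print(x,z,(c["cx"]+c["fx"]*p[0]/-p[2]).round(1),(c["cy"]-c["fy"]*p[1]/-p[2]).round(1))
E
```

```text
[('Unreachable', <class 'cell.Unreachable'>), ('grip_point_offset', 18.8), ('sign_off', <function connect.<locals>.done at 0x7f4e5498b740>)]
8 0 331.3 209.1
-8 0 331.1 228.7
8 -10 331.9 212.8
-8 -10 331.7 233.3
8 -20 332.6 216.8
-8 -20 332.3 238.2
8 -25 332.9 219.0
-8 -25 332.7 240.9
8 -30 333.3 221.3
-8 -30 333.0 243.7
```

Emit:
{"api": "play_rows", "payload": {
  "translation": [
    [0,0,-0.03],
    [0,0,-0.08],
    [0,0,-0.12],
    [0,0,-0.138],
    [0,0,-0.145],
    [0,0,-0.15],
    [0,0,-0.155],
    [0,0,-0.16],
    [0,0,-0.162],
    [0,0,-0.162]
  ],
  "yaw": [0,0,0,0,0,0,0,0,0,0],
  "hand": 1
}}

```text
clock: 5.75
eef_pos: [493.3, -197.6, -0.4]
eef_rot: [3.142, 0.0, -0.409]
wrist_force: [-0.5, 0.1, 1.1]
finger_gap: 94.2
finger_force: 0.0
```

At a reported z near 0 there's still no contact, so the real fingertips sit well above the reported TCP. The wrist image suggests 25 to 28 mm. I'll feel for the worktop carefully.

Emit:
{"api": "play_rows", "payload": {
  "translation": [
    [0,0,-0.002],
    [0,0,-0.004],
    [0,0,-0.006],
    [0,0,-0.008],
    [0,0,-0.01],
    [0,0,-0.01]
  ],
  "yaw": [0,0,0,0,0,0]
}}

```text
clock: 6.5
eef_pos: [493.2, -197.6, -10.5]
eef_rot: [3.142, 0.0, -0.409]
wrist_force: [-0.1, -0.0, 0.1]
finger_gap: 93.6
finger_force: 0.0
```

Emit:
{"api": "play_rows", "payload": {
  "translation": [
    [0,0,-0.002],
    [0,0,-0.004],
    [0,0,-0.005],
    [0,0,-0.006],
    [0,0,-0.006]
  ],
  "yaw": [0,0,0,0,0]
}}

```text
clock: 7.12
eef_pos: [493.3, -197.6, -16.4]
eef_rot: [3.142, 0.0, -0.409]
wrist_force: [-0.1, -0.0, 0.1]
finger_gap: 94.2
finger_force: 0.0
```

Emit:
{"api": "play_rows", "payload": {
  "translation": [
    [0,0,-0.001],
    [0,0,-0.002],
    [0,0,-0.003],
    [0,0,-0.003]
  ],
  "yaw": [0,0,0,0]
}}

```text
clock: 7.62
eef_pos: [493.2, -197.6, -19.4]
eef_rot: [-3.142, 0.0, -0.409]
wrist_force: [0.9, 0.7, -0.3]
finger_gap: 94.3
finger_force: 0.0
```

Emit:
{"api": "play_rows", "payload": {
  "translation": [
    [0,0,-0.001],
    [0,0,-0.002],
    [0,0,-0.002]
  ],
  "yaw": [0,0,0]
}}

```text
clock: 8.0
eef_pos: [493.3, -197.6, -21.4]
eef_rot: [3.142, 0.0, -0.409]
wrist_force: [0.4, 0.6, 0.1]
finger_gap: 93.8
finger_force: 0.0
```

Emit:
{"api": "play_rows", "payload": {
  "translation": [
    [0,0,-0.001],
    [0,0,-0.002],
    [0,0,-0.002]
  ],
  "yaw": [0,0,0]
}}

```text
clock: 8.38
eef_pos: [493.2, -197.6, -23.4]
eef_rot: [-3.142, 0.0, -0.409]
wrist_force: [-1.3, 0.5, 0.4]
finger_gap: 94.0
finger_force: 0.0
```

Emit:
{"api": "play_rows", "payload": {
  "translation": [
    [0,0,-0.001],
    [0,0,-0.0015],
    [0,0,-0.0015]
  ],
  "yaw": [0,0,0]
}}

```text
clock: 8.75
eef_pos: [493.3, -197.6, -24.9]
eef_rot: [-3.142, 0.0, -0.409]
wrist_force: [0.7, -0.5, 0.4]
finger_gap: 93.7
finger_force: 0.0
```

Emit:
{"api": "play_rows", "payload": {
  "translation": [
    [0,0,-0.0008],
    [0,0,-0.0015],
    [0,0,-0.0015]
  ],
  "yaw": [0,0,0]
}}

```text
clock: 9.12
eef_pos: [493.4, -197.6, -26.0]
eef_rot: [3.142, -0.0, -0.409]
wrist_force: [-2.1, 1.3, 4.4]
finger_gap: 93.9
finger_force: 2.5
```

I've found the worktop at a reported z of -26, so the fingertips are 26 mm above the reported TCP. I'll raise 11 mm and grasp.

Emit:
{"api": "play_rows", "payload": {
  "translation": [
    [0,0,0.008],
    [0,0,0.0114],
    [0,0,0.0114],
    [0,0,0.0114],
    [0,0,0.0114],
    [0,0,0.0114],
    [0,0,0.0114],
    [0,0,0.0114],
    [0,0,0.0114]
  ],
  "yaw": [0,0,0,0,0,0,0,0,0],
  "hand": 0.2,
  "force": 20
}}

```text
clock: 10.25
eef_pos: [493.2, -197.6, -15.1]
eef_rot: [3.142, 0.0, -0.409]
wrist_force: [-0.1, 0.2, -1.5]
finger_gap: 35.3
finger_force: 20.0
```

Gripped, with a 35.3 mm gap and 20 N. Next I lift, carry it over the open end of the guide and turn it to the groove.

Emit:
{"api": "play_rows", "payload": {
  "translation": [
    [0,0,0.03],
    [0,0,0.08],
    [0,0,0.12],
    [0.005,0.03,0.125],
    [0.01,0.06,0.125],
    [0.015,0.09,0.125],
    [0.02,0.12,0.125],
    [0.025,0.15,0.125],
    [0.03,0.18,0.125],
    [0.035,0.2,0.125],
    [0.04,0.22,0.125],
    [0.044,0.236,0.125]
  ],
  "yaw": [0,0.1,0.28,0.46,0.64,0.82,1.0,1.18,1.36,1.54,1.72,1.9]
}}

```text
clock: 11.75
eef_pos: [537.2, 39.1, 109.8]
eef_rot: [-3.141, 0.0, 1.497]
wrist_force: [-1.0, -0.6, -2.6]
finger_gap: 35.6
finger_force: 20.0
```

Emit:
{"api": "play_rows", "payload": {
  "translation": [
    [0,0,0],
    [0,0,0],
    [0,0,0],
    [0,0,0]
  ],
  "yaw": [0.16,0.301,0.301,0.301]
}}

```text
clock: 12.25
eef_pos: [537.2, 38.3, 109.9]
eef_rot: [-3.141, -0.0, 1.788]
wrist_force: [-0.2, 0.6, -3.2]
finger_gap: 35.4
finger_force: 20.0
```

```bash
python3 - <<'E'
from h import *
c=wrist("w3");print(c["s"]["eef_pos"],c["s"]["eef_rot"],c["s"]["joints"])
E
```

```text
[537.1873239   38.31082521 109.94131218] [-3.14131096e+00 -2.34647044e-05  1.78849170e+00] [ 3.20489161e-03  3.41927549e-01  1.63400067e+00 -4.02876197e-05
  1.16594466e+00 -2.14474610e-01]
```

View pics/w3.png

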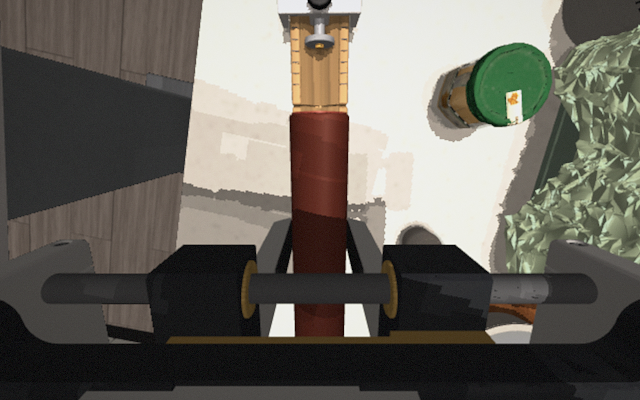

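The view shows the held sausage from u 290 to 348 with its leading end at row 112, parallel to the guide (edges about u 292 and 350). The disc is at (320,42) and the saddle front edge near row 13. I'll measure the lateral offset and the distances along the groove.

```bash
python3 - <<'E'
from h import *
c=pickle.load(open("w3.pkl","rb"));T=c["T"];im=c["pixels"]
hsv=cv2.cvtColor(im,cv2.COLOR_RGB2HSV).astype(int)
m=(hsv[:,:,1]>75)&(hsv[:,:,0]>8)&(hsv[:,:,0]<28)
p0=c["s"]["eef_pos"];yaw=c["s"]["eef_rot"][2];ex=np.array([np.cos(yaw),np.sin(yaw)]);ey=np.array([-ex[1],ex[0]])
loc=lambda uv,z:(lambda d:(round(d@ex,1),round(d@ey,1)))(ray(c,T,uv,z)[:2]-p0[:2])
for r in (25,35,55,70,85,95,105):
    x=np.flatnonzero(m[r,270:375])+270
    if len(x):print(r,x[0],x[-1],"L",loc((x[0],r),26.5),"R",loc((x[-1]+1,r),26.5))
print("sausage end",loc((290,112),143),loc((348,112),143))
print("disc bottom/top",loc((320,48),30),loc((320,32),49.5),"saddle",loc((285,13),26.5),loc((355,16),26.5))
cv2.imwrite("pics/w3c.png",cv2.resize(im[:125,260:385,::-1],None,fx=4.8,fy=4.8,interpolation=cv2.INTER_CUBIC))
E
```

```text
25 290 348 L (np.float64(163.9), np.float64(27.1)) R (np.float64(163.9), np.float64(-28.3))
35 290 348 L (np.float64(155.4), np.float64(27.3)) R (np.float64(155.4), np.float64(-28.5))
55 291 347 L (np.float64(138.1), np.float64(26.8)) R (np.float64(138.1), np.float64(-28.0))
70 291 347 L (np.float64(124.7), np.float64(27.1)) R (np.float64(124.7), np.float64(-28.3))
85 292 347 L (np.float64(111.1), np.float64(26.4)) R (np.float64(111.1), np.float64(-28.6))
95 292 347 L (np.float64(101.8), np.float64(26.6)) R (np.float64(101.8), np.float64(-28.8))
105 294 345 L (np.float64(92.4), np.float64(24.8)) R (np.float64(92.4), np.float64(-27.1))
sausage end (np.float64(77.7), np.float64(17.3)) (np.float64(77.7), np.float64(-17.5))
disc bottom/top (np.float64(143.2), np.float64(-1.1)) (np.float64(150.6), np.float64(-1.0)) saddle (np.float64(173.9), np.float64(31.5)) (np.float64(171.4), np.float64(-33.7))
```

View pics/w3c.png

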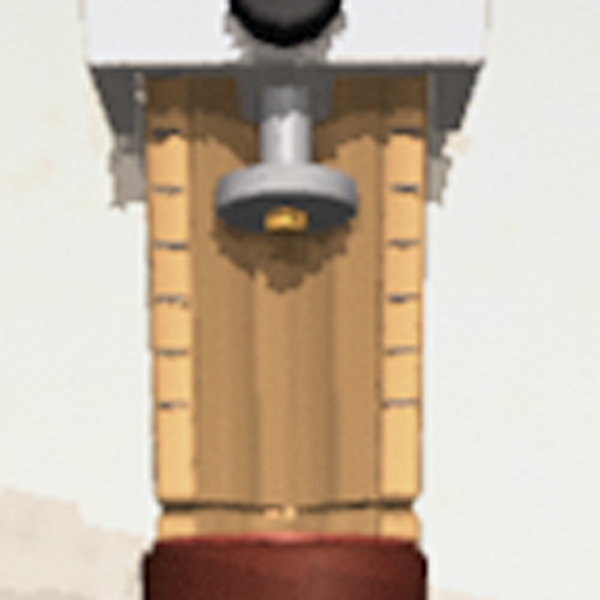

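The disc face is about 65 mm ahead of the sausage end and the saddle about 93 mm, so this is a good laying place. Lateral error is under 1 mm. Lowering.

Emit:
{"api": "play_rows", "payload": {
  "translation": [
    [0.001,0,-0.03],
    [0.001,0,-0.06],
    [0.001,0,-0.085],
    [0.001,0,-0.098],
    [0.001,0,-0.102],
    [0.001,0,-0.104],
    [0.001,0,-0.105],
    [0.001,0,-0.105]
  ],
  "yaw": [0.002,0.004,0.004,0.004,0.004,0.004,0.004,0.004]
}}

```text
clock: 13.3
eef_pos: [538.5, 38.4, 5.5]
eef_rot: [3.141, 0.0, 1.796]
wrist_force: [-0.1, 0.4, -2.7]
finger_gap: 35.6
finger_force: 20.0
```

Emit:
{"api": "play_rows", "payload": {
  "translation": [
    [0,0,-0.0007],
    [0,0,-0.0014],
    [0,0,-0.0014]
  ],
  "yaw": [0,0,0]
}}

```text
clock: 13.68
eef_pos: [538.3, 38.4, 3.6]
eef_rot: [-3.142, -0.0, 1.796]
wrist_force: [-0.1, -0.3, -2.4]
finger_gap: 35.3
finger_force: 20.0
```

Emit:
{"api": "play_rows", "payload": {
  "translation": [
    [0,0,-0.0007],
    [0,0,-0.0012],
    [0,0,-0.0012]
  ],
  "yaw": [0,0,0]
}}

```text
clock: 14.05
eef_pos: [538.4, 38.4, 2.5]
eef_rot: [3.141, 0.0, 1.796]
wrist_force: [1.2, 0.6, -2.5]
finger_gap: 35.1
finger_force: 20.0
```

Emit:
{"api": "play_rows", "payload": {
  "translation": [
    [0,0,-0.0005],
    [0,0,-0.001],
    [0,0,-0.001]
  ],
  "yaw": [0,0,0]
}}

```text
clock: 14.42
eef_pos: [538.5, 38.4, 2.3]
eef_rot: [3.141, 0.0, 1.796]
wrist_force: [-4.4, -0.2, 10.3]
finger_gap: 35.7
finger_force: 20.0
```

It's bearing in the groove. I'll ease up, release, and rise. Then I'll close the fingers and go behind the rear end to push it squarely.

Emit:
{"api": "play_rows", "payload": {
  "translation": [
    [0,0,0.0008],
    [0,0,0.0008],
    [0,0,0.0008],
    [0,0,0.0008],
    [0,0,0.0008],
    [0,0,0.0008]
  ],
  "yaw": [0,0,0,0,0,0],
  "hand": 0.75
}}

```text
clock: 15.18
eef_pos: [538.3, 38.4, 2.2]
eef_rot: [-3.141, 0.0, 1.796]
wrist_force: [-1.0, -0.6, 0.1]
finger_gap: 70.6
finger_force: 0.0
```

Emit:
{"api": "play_rows", "payload": {
  "translation": [
    [0,0,0.02],
    [0,0,0.05],
    [0,0,0.08],
    [0.005,-0.02,0.09],
    [0.012,-0.052,0.09],
    [0.018,-0.08,0.09],
    [0.0228,-0.0994,0.09],
    [0.0228,-0.0994,0.09]
  ],
  "yaw": [0,0,0,0,0,0,0,0]
}}

```text
clock: 16.18
eef_pos: [561.0, -62.3, 91.6]
eef_rot: [-3.141, -0.0, 1.794]
wrist_force: [0.1, 0.1, -0.6]
finger_gap: 70.7
finger_force: 0.0
```

Emit:
{"api": "play_rows", "payload": {
  "translation": [
    [0,0,0],
    [0,0,0],
    [0,0,0],
    [0,0,0],
    [0,0,0],
    [0,0,0],
    [0,0,0],
    [0,0,0]
  ],
  "yaw": [0,0,0,0,0,0,0,0],
  "hand": 0
}}

```text
clock: 17.18
eef_pos: [561.1, -61.0, 92.2]
eef_rot: [3.142, -0.0, 1.796]
wrist_force: [-0.5, -0.8, 0.6]
finger_gap: 0.8
finger_force: 0.0
```

```bash
python3 - <<'E'
from h import *
c=wrist("w4");p0=c["s"]["eef_pos"];print(p0,c["s"]["eef_rot"],c["s"]["finger_gap"])
E
```

```text
[561.09482949 -61.02962635  92.2497661 ] [ 3.14159161e+00 -6.92712301e-06  1.79576590e+00] 0.7847733591771768
```

View pics/w4.png

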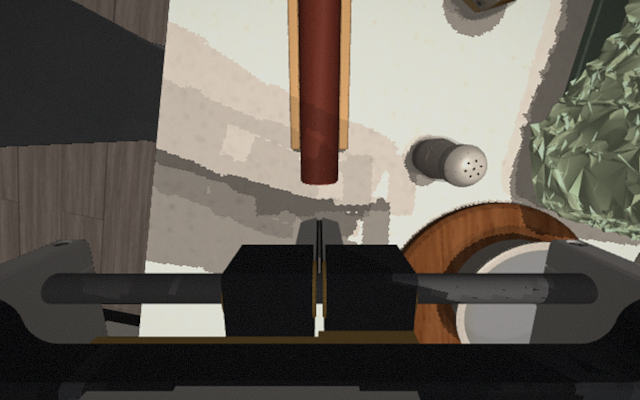

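The sausage lies centred in the groove with its rear end at (320,184), and the closed fingers are behind it. I'll lower behind the end and advance.

```bash
python3 - <<'E'
from h import *
c=pickle.load(open("w4.pkl","rb"));p0=c["s"]["eef_pos"]
for z in (35.5,53.5):
    d=ray(c,c["T"],(320,184),z)[:2]-p0[:2];print(z,d@[-.2233,.9747],d@[-.9747,-.2233])
E
```

```text
35.5 17.232859679846456 -1.0961421739595467
53.5 20.57178998884133 -1.0231523484983716
```

Emit:
{"api": "play_rows", "payload": {
  "translation": [
    [0,0,-0.03],
    [0,0,-0.06],
    [0,0,-0.08],
    [0,0,-0.086],
    [0,0,-0.086],
    [0,0,-0.086]
  ],
  "yaw": [0,0,0,0,0,0]
}}

```text
clock: 17.98
eef_pos: [561.6, -61.1, 7.2]
eef_rot: [3.14, 0.001, 1.796]
wrist_force: [0.1, 0.3, 0.6]
finger_gap: 0.6
finger_force: 0.0
```

Emit:
{"api": "play_rows", "payload": {
  "translation": [
    [-0.0011,0.0049,0],
    [-0.0018,0.0078,0],
    [-0.0022,0.0097,0],
    [-0.0027,0.0117,0],
    [-0.0031,0.0136,0],
    [-0.0036,0.0156,0],
    [-0.0036,0.0156,0]
  ],
  "yaw": [0,0,0,0,0,0,0]
}}

```text
clock: 18.85
eef_pos: [557.6, -45.4, 6.4]
eef_rot: [3.141, 0.0, 1.796]
wrist_force: [1.0, -3.0, 3.2]
finger_gap: 0.5
finger_force: 1.7
```

Emit:
{"api": "play_rows", "payload": {
  "translation": [
    [-0.0011,0.0049,0],
    [-0.0022,0.0097,0],
    [-0.0033,0.0146,0],
    [-0.0045,0.0195,0],
    [-0.0056,0.0244,0],
    [-0.0067,0.0292,0],
    [-0.0078,0.0341,0],
    [-0.0089,0.039,0],
    [-0.01,0.0439,0],
    [-0.0103,0.0448,0],
    [-0.0105,0.0458,0]
  ],
  "yaw": [0,0,0,0,0,0,0,0,0,0,0]
}}

```text
clock: 20.23
eef_pos: [547.2, 0.2, 6.4]
eef_rot: [3.141, 0.0, 1.796]
wrist_force: [0.6, -6.1, 2.7]
finger_gap: 0.2
finger_force: 2.8
```

```bash
python3 - <<'E'
from h import *
c=wrist("w5");s=c["s"];print(s["eef_pos"],s["wrist_force"])
p0=s["eef_pos"];im=c["pixels"]
hsv=cv2.cvtColor(im,cv2.COLOR_RGB2HSV).astype(int)
m=(hsv[:,:,1]>80)&(hsv[:,:,2]<190)&((hsv[:,:,0]<9)|(hsv[:,:,0]>168))
m[:,:280]=0;m[:,360:]=0;r,st=rect(m);print(r,st)
t=__import__("cell").eyes.camera("top");pickle.dump(t,open("top2.pkl","wb"))
cv2.imwrite("pics/w5c.png",np.vstack([cv2.resize(im[:60,240:400,::-1],(800,300),interpolation=2),cv2.resize(t["pixels"][180:240,210:370,::-1],(800,300),interpolation=2)]))
E
```

```text
[5.47217647e+02 2.18641111e-01 6.44495202e+00] [ 0.64465483 -6.05967856  2.66692273]
((319.0, 113.5), (227.0, 62.0), 90.0) [  288     0    63   228 12883]
```

View pics/w5c.png

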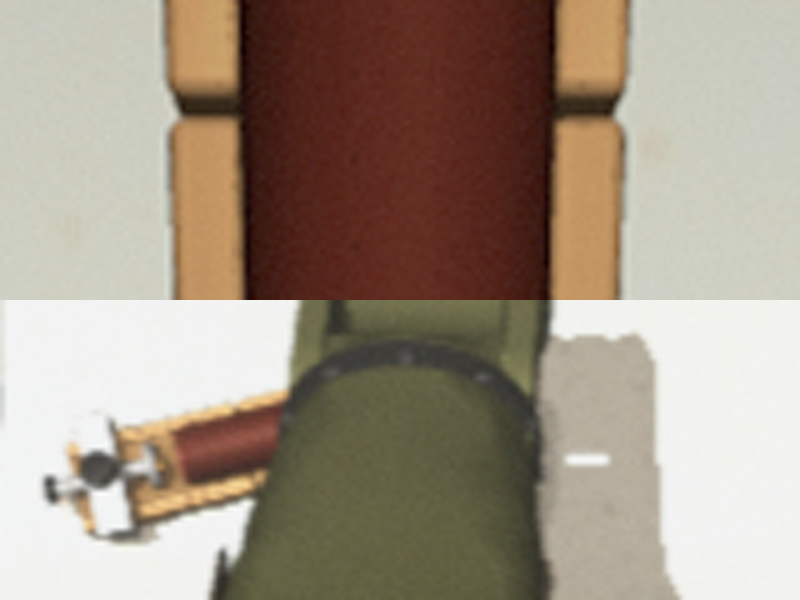

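The top crop shows a thin strip of wood (about 3 px, or 8 mm) still visible between the sausage's end and the disc. So the roughly 6 N reading must be sliding friction plus finger drag. I'll ease the vertical drag and take small steps.

Emit:
{"api": "play_rows", "payload": {
  "translation": [
    [0.0001,-0.0005,0.0003],
    [0.0002,-0.001,0.0006],
    [0.0002,-0.001,0.0006]
  ],
  "yaw": [0,0,0]
}}

```text
clock: 20.7
eef_pos: [547.0, -0.4, 6.6]
eef_rot: [-3.141, -0.0, 1.796]
wrist_force: [0.4, 0.9, -0.6]
finger_gap: 0.7
finger_force: 0.0
```

Emit:
{"api": "play_rows", "payload": {
  "translation": [
    [-0.0001,0.0005,0],
    [-0.0002,0.001,0],
    [-0.0002,0.001,0]
  ],
  "yaw": [0,0,0]
}}

```text
clock: 21.08
eef_pos: [546.9, 0.3, 6.8]
eef_rot: [-3.141, 0.0, 1.796]
wrist_force: [0.3, -1.6, -0.9]
finger_gap: 0.6
finger_force: 0.6
```

Emit:
{"api": "play_rows", "payload": {
  "translation": [
    [-0.0001,0.0005,0],
    [-0.0002,0.001,0],
    [-0.0002,0.001,0]
  ],
  "yaw": [0,0,0]
}}

```text
clock: 21.45
eef_pos: [546.7, 1.4, 6.8]
eef_rot: [-3.141, -0.0, 1.796]
wrist_force: [0.7, -2.1, -0.2]
finger_gap: 0.5
finger_force: 0.9
```

Emit:
{"api": "play_rows", "payload": {
  "translation": [
    [-0.0001,0.0004,0],
    [-0.0002,0.0007,0],
    [-0.0002,0.0007,0]
  ],
  "yaw": [0,0,0]
}}

```text
clock: 21.82
eef_pos: [546.6, 2.1, 6.8]
eef_rot: [-3.142, -0.0, 1.796]
wrist_force: [0.0, -2.0, -0.5]
finger_gap: 0.6
finger_force: 0.7
```

Sliding friction is about 2 N. Continuing to creep.

Emit:
{"api": "play_rows", "payload": {
  "translation": [
    [-0.0001,0.0005,0],
    [-0.0002,0.001,0],
    [-0.0002,0.001,0]
  ],
  "yaw": [0,0,0]
}}

```text
clock: 22.2
eef_pos: [546.4, 3.1, 6.9]
eef_rot: [3.142, -0.0, 1.796]
wrist_force: [0.3, -1.2, 0.9]
finger_gap: -0.0
finger_force: 0.8
```

Emit:
{"api": "play_rows", "payload": {
  "translation": [
    [-0.0001,0.0005,0],
    [-0.0002,0.0008,0],
    [-0.0002,0.0008,0]
  ],
  "yaw": [0,0,0]
}}

```text
clock: 22.58
eef_pos: [546.2, 4.0, 6.8]
eef_rot: [3.142, -0.0, 1.796]
wrist_force: [-0.5, -2.0, -0.2]
finger_gap: 0.9
finger_force: 0.8
```

Emit:
{"api": "play_rows", "payload": {
  "translation": [
    [-0.0001,0.0005,0],
    [-0.0002,0.001,0],
    [-0.0002,0.001,0]
  ],
  "yaw": [0,0,0]
}}

```text
clock: 22.95
eef_pos: [546.0, 4.9, 6.8]
eef_rot: [-3.142, -0.0, 1.796]
wrist_force: [-1.6, -2.1, -0.9]
finger_gap: 0.6
finger_force: 0.9
```

Emit:
{"api": "play_rows", "payload": {
  "translation": [
    [-0.0001,0.0005,0],
    [-0.0002,0.0008,0],
    [-0.0002,0.0008,0]
  ],
  "yaw": [0,0,0]
}}

```text
clock: 23.32
eef_pos: [545.8, 5.7, 6.8]
eef_rot: [-3.142, -0.0, 1.796]
wrist_force: [0.0, -1.9, 1.1]
finger_gap: 0.5
finger_force: 0.9
```

Emit:
{"api": "play_rows", "payload": {
  "translation": [
    [-0.0001,0.0005,0],
    [-0.0002,0.001,0],
    [-0.0002,0.001,0]
  ],
  "yaw": [0,0,0]
}}

```text
clock: 23.7
eef_pos: [545.5, 6.7, 6.8]
eef_rot: [-3.142, -0.0, 1.796]
wrist_force: [-0.3, -2.7, -0.7]
finger_gap: 0.5
finger_force: 1.0
```

Emit:
{"api": "play_rows", "payload": {
  "translation": [
    [-0.0001,0.0005,0],
    [-0.0002,0.0008,0],
    [-0.0002,0.0008,0]
  ],
  "yaw": [0,0,0]
}}

```text
clock: 24.08
eef_pos: [545.4, 7.5, 6.8]
eef_rot: [-3.142, -0.0, 1.796]
wrist_force: [-1.1, -2.7, 0.6]
finger_gap: 0.8
finger_force: 1.1
```

Force is up by about 0.6 N, which is likely the pin. Smaller steps now.

Emit:
{"api": "play_rows", "payload": {
  "translation": [
    [-0.0001,0.0004,0],
    [-0.0001,0.0006,0],
    [-0.0001,0.0006,0]
  ],
  "yaw": [0,0,0]
}}

```text
clock: 24.45
eef_pos: [545.3, 8.1, 6.9]
eef_rot: [-3.142, 0.0, 1.796]
wrist_force: [-1.1, -1.8, 1.1]
finger_gap: 0.4
finger_force: 1.3
```

Emit:
{"api": "play_rows", "payload": {
  "translation": [
    [-0.0001,0.0003,0],
    [-0.0001,0.0005,0],
    [-0.0001,0.0005,0]
  ],
  "yaw": [0,0,0]
}}

```text
clock: 24.82
eef_pos: [545.1, 8.6, 6.8]
eef_rot: [-3.141, -0.0, 1.796]
wrist_force: [-1.0, -3.4, 0.8]
finger_gap: 0.2
finger_force: 1.5
```

Emit:
{"api": "play_rows", "payload": {
  "translation": [
    [0,0.0002,0],
    [-0.0001,0.0004,0],
    [-0.0001,0.0004,0]
  ],
  "yaw": [0,0,0]
}}

```text
clock: 25.2
eef_pos: [545.1, 9.0, 6.9]
eef_rot: [-3.142, 0.0, 1.796]
wrist_force: [-1.0, -3.2, 1.0]
finger_gap: -0.2
finger_force: 1.7
```

Emit:
{"api": "play_rows", "payload": {
  "translation": [
    [0,0.0002,0],
    [-0.0001,0.0004,0],
    [-0.0001,0.0004,0]
  ],
  "yaw": [0,0,0]
}}

```text
clock: 25.58
eef_pos: [545.0, 9.4, 6.9]
eef_rot: [-3.142, -0.0, 1.796]
wrist_force: [-0.9, -3.4, 1.4]
finger_gap: 0.5
finger_force: 1.7
```

Emit:
{"api": "play_rows", "payload": {
  "translation": [
    [0,0.0002,0],
    [-0.0001,0.0003,0],
    [-0.0001,0.0003,0]
  ],
  "yaw": [0,0,0]
}}

```text
clock: 25.95
eef_pos: [544.9, 9.7, 6.9]
eef_rot: [3.142, -0.0, 1.796]
wrist_force: [-1.6, -3.4, 1.2]
finger_gap: 0.4
finger_force: 1.6
```

Emit:
{"api": "play_rows", "payload": {
  "translation": [
    [0,0.0002,0],
    [-0.0001,0.0003,0],
    [-0.0001,0.0003,0]
  ],
  "yaw": [0,0,0]
}}

```text
clock: 26.32
eef_pos: [544.8, 10.1, 6.8]
eef_rot: [3.142, -0.0, 1.796]
wrist_force: [-1.0, -2.1, 0.5]
finger_gap: 0.2
finger_force: 1.3
```

Emit:
{"api": "play_rows", "payload": {
  "translation": [
    [0,0.0002,0],
    [-0.0001,0.0003,0],
    [-0.0001,0.0003,0]
  ],
  "yaw": [0,0,0]
}}

```text
clock: 26.7
eef_pos: [544.7, 10.4, 6.8]
eef_rot: [3.142, -0.0, 1.796]
wrist_force: [0.6, -2.3, -0.5]
finger_gap: 0.6
finger_force: 1.0
```

Emit:
{"api": "play_rows", "payload": {
  "translation": [
    [0,0.0002,0],
    [-0.0001,0.0003,0],
    [-0.0001,0.0003,0]
  ],
  "yaw": [0,0,0]
}}

```text
clock: 27.08
eef_pos: [544.6, 10.7, 6.8]
eef_rot: [3.141, -0.0, 1.796]
wrist_force: [0.3, -1.4, -1.5]
finger_gap: 0.4
finger_force: 0.7
```

```bash
python3 - <<'E'
from h import *
from cell import eyes
t=eyes.camera("top");s=eyes.camera("scene")
t0=pickle.load(open("top2.pkl","rb"))["pixels"][185:235,213:275]
a=cv2.resize(t["pixels"][185:235,213:275],(620,500),interpolation=2)
cv2.imwrite("pics/c6.png",cv2.resize(np.hstack([a,cv2.resize(s["pixels"][195:265,225:315],(643,500),interpolation=2)])[:,:,::-1],(800,316)))
# saddle shift between pictures (mm per px ~2.9)
w=lambda p:np.float64(cv2.cvtColor(p[205-185+185-185:] if 0 else p,cv2.COLOR_RGB2GRAY))
A=w(t0)[10:45,0:22];B=w(t["pixels"][185:235,213:275])[10:45,0:22];print(cv2.phaseCorrelate(A,B))
E
```

```text
((-0.017016634488758342, 0.011721993640101402), 1.0001810050580768)
```

View pics/c6.png

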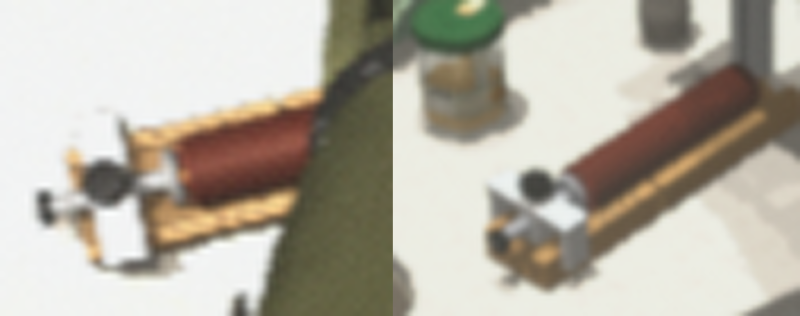

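Both views show the end at or very near the disc, with the saddle unmoved (0.02 px shift). The force has fallen back to sliding level, so I'll carry on creeping.

Emit:
{"api": "play_rows", "payload": {
  "translation": [
    [0,0.0002,0],
    [-0.0001,0.0004,0],
    [-0.0001,0.0004,0]
  ],
  "yaw": [0,0,0]
}}

```text
clock: 27.55
eef_pos: [544.5, 11.1, 6.8]
eef_rot: [3.142, -0.0, 1.796]
wrist_force: [-0.1, -1.3, -1.2]
finger_gap: 0.4
finger_force: 0.6
```

Emit:
{"api": "play_rows", "payload": {
  "translation": [
    [0,0.0002,0],
    [-0.0001,0.0004,0],
    [-0.0001,0.0004,0]
  ],
  "yaw": [0,0,0]
}}

```text
clock: 27.92
eef_pos: [544.4, 11.4, 6.9]
eef_rot: [3.142, -0.0, 1.796]
wrist_force: [0.0, -1.3, 0.1]
finger_gap: 0.5
finger_force: 0.6
```

Emit:
{"api": "play_rows", "payload": {
  "translation": [
    [0,0.0002,0],
    [-0.0001,0.0004,0],
    [-0.0001,0.0004,0]
  ],
  "yaw": [0,0,0]
}}

```text
clock: 28.3
eef_pos: [544.3, 11.8, 6.9]
eef_rot: [3.142, 0.0, 1.796]
wrist_force: [0.4, -1.6, -0.9]
finger_gap: 0.6
finger_force: 0.9
```

Emit:
{"api": "play_rows", "payload": {
  "translation": [
    [0,0.0002,0],
    [-0.0001,0.0004,0],
    [-0.0001,0.0004,0]
  ],
  "yaw": [0,0,0]
}}

```text
clock: 28.68
eef_pos: [544.2, 12.2, 6.8]
eef_rot: [3.142, 0.0, 1.796]
wrist_force: [0.9, -1.4, -0.2]
finger_gap: 0.3
finger_force: 0.9
```

Emit:
{"api": "play_rows", "payload": {
  "translation": [
    [0,0.0002,0],
    [-0.0001,0.0004,0],
    [-0.0001,0.0004,0]
  ],
  "yaw": [0,0,0]
}}

```text
clock: 29.05
eef_pos: [544.1, 12.6, 6.9]
eef_rot: [3.142, 0.0, 1.796]
wrist_force: [0.4, -1.7, -1.5]
finger_gap: 0.2
finger_force: 0.9
```

Emit:
{"api": "play_rows", "payload": {
  "translation": [
    [0,0.0002,0],
    [-0.0001,0.0004,0],
    [-0.0001,0.0004,0]
  ],
  "yaw": [0,0,0]
}}

```text
clock: 29.42
eef_pos: [544.0, 13.0, 6.8]
eef_rot: [-3.142, -0.0, 1.796]
wrist_force: [0.3, -2.0, -1.0]
finger_gap: 0.3
finger_force: 1.0
```

Emit:
{"api": "play_rows", "payload": {
  "translation": [
    [0,0.0002,0],
    [-0.0001,0.0004,0],
    [-0.0001,0.0004,0]
  ],
  "yaw": [0,0,0]
}}

```text
clock: 29.8
eef_pos: [543.9, 13.4, 6.9]
eef_rot: [3.142, -0.0, 1.796]
wrist_force: [0.7, -2.1, -1.0]
finger_gap: 0.6
finger_force: 1.0
```

Emit:
{"api": "play_rows", "payload": {
  "translation": [
    [0,0.0002,0],
    [-0.0001,0.0004,0],
    [-0.0001,0.0004,0]
  ],
  "yaw": [0,0,0]
}}

```text
clock: 30.18
eef_pos: [543.8, 13.8, 6.9]
eef_rot: [3.142, 0.0, 1.796]
wrist_force: [0.8, -2.0, -2.2]
finger_gap: 0.0
finger_force: 1.1
```

Emit:
{"api": "play_rows", "payload": {
  "translation": [
    [0,0.0002,0],
    [-0.0001,0.0004,0],
    [-0.0001,0.0004,0]
  ],
  "yaw": [0,0,0]
}}

```text
clock: 30.55
eef_pos: [543.7, 14.2, 6.9]
eef_rot: [3.142, -0.0, 1.796]
wrist_force: [0.4, -2.6, -0.4]
finger_gap: -0.1
finger_force: 1.1
```

Emit:
{"api": "play_rows", "payload": {
  "translation": [
    [0,0.0002,0],
    [-0.0001,0.0004,0],
    [-0.0001,0.0004,0]
  ],
  "yaw": [0,0,0]
}}

```text
clock: 30.92
eef_pos: [543.6, 14.5, 6.9]
eef_rot: [3.142, 0.0, 1.796]
wrist_force: [2.2, -4.1, -1.1]
finger_gap: 0.9
finger_force: 2.1
```

Emit:
{"api": "play_rows", "payload": {
  "translation": [
    [0,0.0002,0],
    [-0.0001,0.0004,0],
    [-0.0001,0.0004,0]
  ],
  "yaw": [0,0,0]
}}

```text
clock: 31.3
eef_pos: [543.6, 14.5, 6.9]
eef_rot: [3.141, 0.001, 1.796]
wrist_force: [1.9, -7.7, -0.7]
finger_gap: 0.5
finger_force: 3.6
```

Firm contact: the motion has stopped and the push is 7.9 N. Less about 1.7 N of friction, that puts about 6 N on the stop. I'll hold briefly, then back away.

Emit:
{"api": "play_rows", "payload": {
  "translation": [
    [0,0,0],
    [0,0,0],
    [0,0,0],
    [0,0,0]
  ],
  "yaw": [0,0,0,0]
}}

```text
clock: 31.8
eef_pos: [543.7, 14.5, 6.9]
eef_rot: [3.141, 0.001, 1.796]
wrist_force: [1.6, -7.3, -0.8]
finger_gap: 0.3
finger_force: 3.6
```

Emit:
{"api": "play_rows", "payload": {
  "translation": [
    [0.0001,-0.0005,0],
    [0.0002,-0.001,0],
    [0.0011,-0.0049,0],
    [0.0033,-0.0146,0],
    [0.0067,-0.0292,0],
    [0.0067,-0.0292,0.03],
    [0.0067,-0.0292,0.08],
    [0.0067,-0.0292,0.13],
    [0.0067,-0.0292,0.16],
    [0.0067,-0.0292,0.16]
  ],
  "yaw": [0,0,0,0,0,0,0,0,0,0]
}}

```text
clock: 33.05
eef_pos: [551.2, -15.1, 169.0]
eef_rot: [3.138, 0.001, 1.795]
wrist_force: [0.4, 0.2, -1.2]
finger_gap: 0.3
finger_force: 0.0
```

```bash
python3 - <<'E'
from h import *
from cell import eyes
c=wrist("w7");p0=c["s"]["eef_pos"];print(p0,c["s"]["wrist_force"])
t=eyes.camera("top")["pixels"];g=lambda p:np.float64(cv2.cvtColor(p,cv2.COLOR_RGB2GRAY))
A=pickle.load(open("top0.pkl","rb"))["pixels"]
print("saddle shift px",cv2.phaseCorrelate(g(A)[195:230,213:235],g(t)[195:230,213:235]))
hsv=cv2.cvtColor(c["pixels"],cv2.COLOR_RGB2HSV).astype(int)
m=(hsv[:,:,1]>80)&(hsv[:,:,2]<190)&((hsv[:,:,0]<9)|(hsv[:,:,0]>168));m[:,:280]=0;m[:,360:]=0
r,st=rect(m);print(r,st)
for v in (st[1],st[1]+st[3]):
    d=ray(c,c["T"],(319,v),53.5)[:2];print(d.round(1),((d-[544,14.5])@[-.2233,.9747]).round(1),((d-[544,14.5])@[-.9747,-.2233]).round(1))
E
```

```text
[551.24717899 -15.12300408 168.97364925] [ 0.44097346  0.15449172 -1.23383542]
saddle shift px ((0.006880349819880394, -0.012192722283103308), 0.9985912340708158)
((318.0, 77.5), (155.0, 32.0), 90.0) [ 302    0   33  156 4662]
[507.9 177.5] 166.9 -1.2
[543.1  23.1] 8.6 -1.1
```

```bash
python3 -c "
from cell import manip
print(manip.sign_off())"
```

```text
the job is handed in; nothing more can be done
None
```

The sausage lies in the groove against the stop, pushed home with about 6 N (friction deducted); the saddle shows no shift in the top view, the arm is clear, and the job was handed in at about 33 s.

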